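# Mix the test pen and load it into the reader

## Task

Take the long test pen out of the rack, press its tip straight down on the round mixer's sprung cup until the cup is fully down and keep it down for half a second. Then put the pen tip-first into the reader's small round opening, keeping hold of it until it is well inside, so that it ends fully home on the bottom and upright, and let go. Leave the short tube, the bottle, the carton and the timer where they are.

Things in the scene. Friction and masses are not known exactly. Their poses are not given: they have to be found in the camera images.
- pen: Test pen (pen-shaped sampling tube), 150 mm long, standing upright in one of the rack's two end holes with its tip 10 mm above the table. White stem 12 mm in diameter and 100 mm long, its lowest 10 mm tapering to a 7 mm flat foot; above it a blue grip, a plain cylinder 24 mm in diameter and 50 mm long. About 40 g. Origin at the centre of the foot, z up along the pen; grip from z = 100 to 150 mm.
- pen_tip (a point): Centre of the pen's foot (the same point as the pen's origin).
- rack: Fixed white block, 60 (x) by 130 (y) by 60 mm high, with three round holes 13.5 mm across and 50 mm deep in a row along its y, at y = -40, 0 and +40 mm; the middle one is empty. Origin at the centre of its underside.
- tube: Short sample tube, 72 mm long, 12 mm in diameter with a blue cap 20 mm across, standing in the rack's other end hole (cap top 82 mm above the table). Not to be used. Origin at its foot.
- mixer: Fixed mixer: round white body 116 mm across at the table, 100 mm at the top, 55 mm high, with a black rubber cup on a spring in the middle of its top. Origin at the centre of its underside, z up.
- pad_top (a point): Centre of the rubber cup's inner floor, where the pen's foot is pressed; 76 mm above the table when free. The cup is 48 mm across outside, about 36 mm inside at the floor, its rim 6 mm above this floor. Moves down with the cup.
- pad (a joint): How far the mixer's cup is pressed down, m: 0 = up, 0.008 = fully down. Spring: about 2.5 N to start, 6.5 N at full travel.
- reader: Fixed desktop reader, white box 150 (x) by 120 (y) by 100 mm high with a black screen towards its -x side. In its flat top are two openings, each with a thin black rim 1.5 mm high: a round one (the pen's, at x = 25, y = 30 mm) and a larger square one, 29 mm wide, at x = 25, y = -30 mm. Origin at the centre of its underside.
- chamber_mouth (a point): Centre of the reader's round opening at its top face, 100 mm above the table. Straight vertical hole 15 mm in diameter and 80 mm deep with a hard floor; a pen that is home stands 70 mm out of it.
- chamber_floor (a point): Centre of the floor of the round opening, 20 mm above the table.
- bottle: Loose white reagent bottle, 44 mm in diameter, 80 mm tall. Bystander. Origin at its underside.
- carton: Loose green carton, 90 by 130 by 60 mm high. Bystander. Origin at its underside.
- timer: Loose flat white timer, 60 by 75 by 18 mm high. Bystander. Origin at its underside.
Mind the look-alikes: they are no part of the job. Leave any green look-alike of the reader alone.

How it is judged (in metres and radians):
On the way, in this order (a step that is already met when the one before it is completed fails the run):
1. the pen's tip, in the mixer's cup, presses the cup fully down (at least 6.5 of its 8 mm) for half a second, the pen within 15 degrees of upright and the robot itself not touching the mixer (value of joint pad above 0.0065 m and contact force between pen and mixer above 1 N and horizontal distance between pen_tip and pad_top below 0.022 m and distance between pen_tip and pad_top below 0.025 m and angle between pen's own z axis and vertical below 0.26 rad and contact force between each of the arm, the fingers and mixer below 0.5 N), for 0.5 s.
2. the pen, held by the fingers, has its tip at least 30 mm deep in the reader's round opening (z of pen_tip in the frame of chamber_mouth below -0.03 m and horizontal distance between pen_tip and chamber_mouth below 0.008 m and contact force between pen and the fingers above 1 N), for 0.1 s.
At the end, for the whole second after the job is handed in: The pen stands released and at rest in the reader's round opening, its tip within 5 mm of the floor and 6 mm of the axis, tilted less than 0.1 rad (6 degrees); the tube, bottle, carton and timer are within 30 mm of where they began (horizontal distance between pen_tip and chamber_floor below 0.006 m and z of pen_tip in the frame of chamber_floor below 0.005 m and angle between pen's own z axis and vertical below 0.1 rad and linear speed of pen below 0.02 m/s and distance of each of tube, bottle, carton, timer from where it was at the start of the episode below 0.03 m); the robot touches nothing.
It fails at once if the tube is moved by more than 30 mm or tipped over (distance of tube from where it was at the start of the episode above 0.03 m or angle between tube's own z axis and vertical above 0.5 rad).
It fails at once if the bottle is moved by more than 30 mm or tipped over (distance of bottle from where it was at the start of the episode above 0.03 m or angle between bottle's own z axis and vertical above 0.5 rad).
It fails at once if the carton is moved by more than 30 mm or tipped over (distance of carton from where it was at the start of the episode above 0.03 m or angle between carton's own z axis and vertical above 0.5 rad).
It fails at once if the timer is moved by more than 30 mm or tipped over (distance of timer from where it was at the start of the episode above 0.03 m or angle between timer's own z axis and vertical above 0.5 rad).
It also fails if it takes over 48 s, if anything falls off the work surface, if the arm or the gripper's body presses on something with over 40 N, if the wrist force passes 120 N, or if a joint passes its speed limit or range.

## Robot

A 6-joint arm with a two-finger parallel gripper is mounted at the origin on the work surface. World frame = base frame: x ahead of the robot, y to its left, z up, the work surface at z = 0. Lengths are in mm, angles in rad, forces in N, time in s.
With the tool pointing down it reaches from about 275 to 750 mm from the base axis. Payload 10.2 kg.
Tool frame: the origin (TCP) lies on the centre line of the jaws, within the pads' length; the fingertips stand 17 mm ahead of it and the grasp point (between the pads) lies 2 mm behind it; z points along the fingers, y is the line along which they close (so a half turn about z gives the same grasp; the last joint's range is limited). The gripper opens to 85 mm and grips with 20 to 120 N. Pads are 22 mm wide; open, the fingers measure 114 mm over their backs; the gripper's body (76 mm by 85 mm) begins 54 mm behind the grasp point. The pads swing forward as they close: fully open they stand 13 mm farther back than shut.
Start: joints at [-1.369, 0.313, 1.498, -0, 1.331, -0.223], TCP at [216.361, -478.35, 248.294] pointing down, gripper open.
Joint ranges: [-2.94, 2.94], [-0.97, 2.17], [0.19, 2.56], [-1.23, 4.37], [0.02, 3.11], [-2.88, 2.88]. Speed limits (rad/s): [2.39, 2.39, 3.01, 3.14, 3.14, 3.14].

## Interface

Orientations are given as a unit quaternion [w, x, y, z].
In Python, from rig import ctrl gives the robot as it stands. The module is installed in compiled form; this text tells all that it offers.
- The arm moves only by the shell command python3 -m jog 'ROWS' [FORCE]. ROWS is JSON, a list of rows, each an object with "delta_pos": the shift along the world's x, y, z in mm, a list of three; "angular": the turn, a rotation vector about the world's x, y, z in rad, a list of three; "fingers": the opening, from 0 (shut) to 1 (fully open). In form: [{"delta_pos": [tx, ty, tz], "angular": [rx, ry, rz], "fingers": fingers}, ...]. A call has 1 to 10 rows; each row is the pose to reach, as a shift and turn from the pose commanded when the call began; what a row does not reach only later rows make up. A row lasts 1/8 s, in which the tool goes at most 62.5 mm and 10.7 degrees, less where a joint would pass 70% of its speed; a pose out of reach is approached as far as the arm can. A call with a gripper value outside its range is refused whole. The fingers move at their own pace and stop on an object; FORCE is the grip in N (left out, the last holds). Time passes only in rows, so rows that repeat a pose let the fingers close. It gives the time, the measured TCP pose, the force, the opening and the grip force at its end, in the units of the state.
- ctrl.sense(): the state, without advancing time (a new reading comes with each control period).
- ctrl.capture(name): name is "side" or "top" or "wrist"; returns a dict with "pixels" (480x640x3 uint8, blue, green, red), "fx", "fy", "cx", "cy" (pixels), "dist" ([k1, k2, p1, p2, k3] as OpenCV has them; the pictures are not rectified), "R" (3x3) and "t" (3): a world point X has camera coordinates R X + t. Camera axes: x right, y down, z forward; pixel columns grow to the right and rows downward; lengths in mm; the calibration is good to about 2 mm. A picture is of the moment at which its call begins. There is no depth.
- ctrl.finish_job(): hands the job in; it is judged then, once.
The state is a dict: "time_s": time; "joints": joint angles; "dq": joint speeds; "tau": joint torques, N m; "eef_pos": TCP position; "ee_rot": TCP orientation; "force": force on the tool from outside, world axes, zero at the start; "wrist_torque": the same for the moment, N m; "grip_width": opening from 0.0 (shut) to 1.0 (fully open); "grip_force": force on a finger pad.
Only numpy, scipy, OpenCV 4.12 (cv2) and the standard library are available. Lean on these libraries where they do the work, as an engineer would, in place of code of your own. Each camera call takes 0.05 s, during which the arm holds its last target. There are 200 camera calls.

## Working session

There is one attempt and no reset: what is moved stays moved. The work goes in short steps, Python scripts to look and compute and a shell command to move; the robot and the scene stay as the last step left them, time stands still between calls to the robot, and variables do not carry over. Pictures are saved under pics/ and viewed, at most 10 in all, crops included, and the job is handed in when it is done.

```bash
mkdir -p pics; cat > h.py <<'E'
import numpy as np, cv2, pickle
from rig import ctrl
def cap(n,save=None):
    c=ctrl.capture(n)
    if save: cv2.imwrite('pics/'+save,c['pixels'])
    return c
def K(c): return np.array([[c['fx'],0,c['cx']],[0,c['fy'],c['cy']],[0,0,1.]])
def ray(c,uv):
    p=cv2.undistortPoints(np.array([[uv]],float),K(c),np.array(c['dist'],float))[0,0]
    R=np.array(c['R']);t=np.array(c['t']).ravel()
    return -R.T@t, R.T@np.array([p[0],p[1],1])
def onz(c,uv,z):
    o,d=ray(c,uv); return o+d*(z-o[2])/d[2]
def proj(c,X):
    r,_=cv2.Rodrigues(np.array(c['R'],float))
    return cv2.projectPoints(np.array(X,float).reshape(-1,1,3),r,np.array(c['t'],float).ravel(),K(c),np.array(c['dist'],float))[0].reshape(-1,2)
E
python3 - <<'E'
from h import *
for n in ('top','side'):
    c=cap(n,n+'0.png'); pickle.dump(c,open(n+'0.pkl','wb')); print(n,ray(c,(320,240)))
s=ctrl.sense(); print(s['time_s'],s['eef_pos'],s['ee_rot'],s['grip_width'])
E
```

```text
top (array([ 479.27401304,   23.27736682, 1160.49659362]), array([ 0.06075825,  0.00356748, -0.9981765 ]))
side (array([141.41682923, 888.89634817, 696.31220987]), array([ 0.33697051, -0.77786329, -0.53082131]))
0.1 [ 216.31369429 -478.13397285  247.79394856] [-5.74582043e-04  9.77527672e-01  2.10806357e-01  1.32161336e-05] 0.9975750306022815
```

View pics/top0.png

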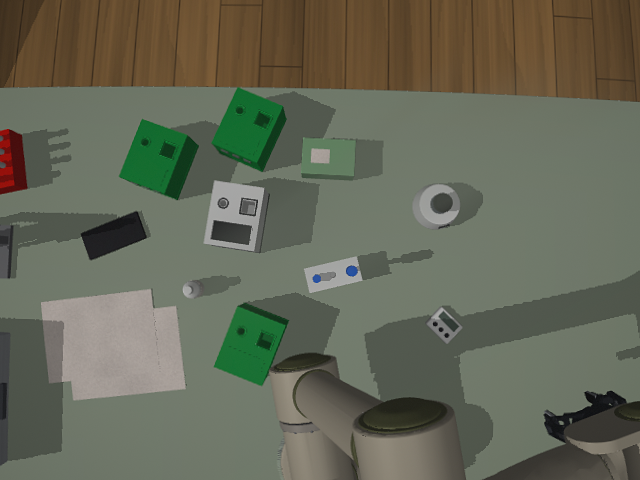

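View pics/side0.png

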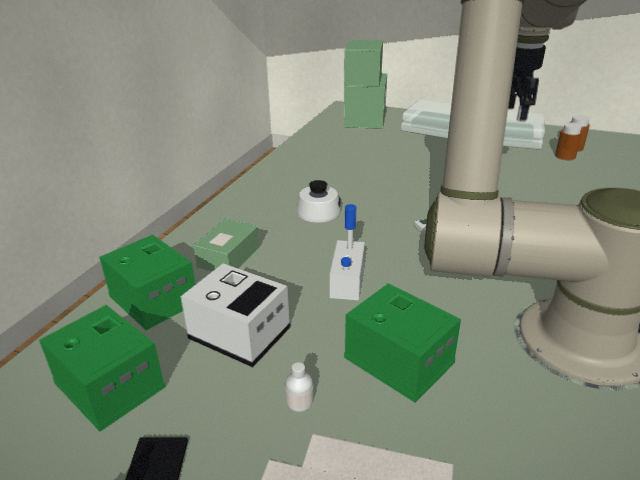

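Top view: the pen grip is at (351,270), the tube cap at (317,278), the mixer cup at (441,203) and the white reader's round opening at (223,203). In the side view the pen is at (350,217), the cup at (318,187) and the opening at (213,295). Next I measure each of these.

```bash
python3 - <<'E'
from h import *
T=pickle.load(open('top0.pkl','rb'));S=pickle.load(open('side0.pkl','rb'))
def blobs(c,lo,hi,box):
    x0,y0,x1,y1=box; im=c['pixels'][y0:y1,x0:x1]
    m=cv2.inRange(cv2.cvtColor(im,cv2.COLOR_BGR2HSV),lo,hi)
    n,l,st,ce=cv2.connectedComponentsWithStats(m)
    return [(st[i][:].tolist(),(ce[i]+[x0,y0]).round(1)) for i in range(1,n) if st[i][4]>12]
def tri(a,b):
    o1,d1=ray(T,a);o2,d2=ray(S,b)
    k=np.linalg.lstsq(np.c_[d1,-d2],o2-o1,rcond=None)[0]
    p,q=o1+k[0]*d1,o2+k[1]*d2; return ((p+q)/2).round(1),np.linalg.norm(p-q).round(1)
blue=((100,150,60),(130,255,255))
print('blueT',blobs(T,*blue,(300,250,370,300)));print('blueS',blobs(S,*blue,(320,190,380,290)))
blk=((0,0,0),(179,255,75))
print('cupT',blobs(T,*blk,(420,185,462,225)));print('cupS',blobs(S,*blk,(300,175,340,210)))
print('rdT',blobs(T,*blk,(212,190,262,222)));print('rdS',blobs(S,*blk,(195,268,260,305)))
print('pen top',onz(T,(351.5,270.5),160),'tube',onz(T,(317,278.5),82))
print('cup',onz(T,(441,203),82),'hole',onz(T,(223,203),100),'sq',onz(T,(248.5,207),100))
print('hole side',onz(S,(213,295),100),'sq',onz(S,(233,278),100),'cup',onz(S,(318,184),82))
for n,(u,v) in {'rk1':((304,269),(0,0)),}.items(): pass
w=((0,0,150),(179,60,255))
print('rackT',blobs(T,*w,(295,250,370,300)))
for nm,c,box in(('T',T,(405,180,475,235)),):print('mix',blobs(c,*w,box))
im=[T['pixels'][180:300,195:475],S['pixels'][175:305,180:380]]
cv2.imwrite('pics/z.png',np.vstack([cv2.resize(im[0],(700,300),interpolation=2),cv2.resize(im[1],(462,300),interpolation=2) if 0 else cv2.copyMakeBorder(cv2.resize(im[1],(460,299)),0,0,0,240,0)]))
E
```

```text
blueT [([46, 16, 11, 10, 90], array([351.3, 270.6])), ([13, 25, 8, 8, 49], array([316.3, 278.4]))]
blueS [([25, 14, 11, 26, 252], array([349.7, 216.4])), ([21, 67, 10, 10, 75], array([345.6, 261.5]))]
cupT [([13, 9, 19, 19, 295], array([442. , 202.7]))]
cupS [([9, 5, 18, 17, 242], array([318.1, 187.9]))]
rdT [([6, 9, 11, 10, 22], array([222.3, 204.7])), ([27, 8, 19, 18, 61], array([248.1, 208.3]))]
rdS [([25, 3, 27, 16, 52], array([234. , 279.1])), ([35, 13, 30, 24, 401], array([249.2, 295.8])), ([11, 24, 9, 8, 16], array([209.1, 296.8]))]
pen top [475.47672135 -43.17054845 160.        ] tube [454.53091205  31.94617499  82.        ]
cup [ 639.80983138 -257.86455614   82.        ] hole [624.90305801 255.76560582 100.        ] sq [616.80046336 195.5227058  100.        ]
hole side [625.51151923 257.41051384 100.        ] sq [618.80503931 198.97263398 100.        ] cup [ 641.1362948  -257.09008196   82.        ]
rackT [([9, 7, 58, 36, 1031], array([332.2, 274.3]))]
mix [([15, 5, 39, 39, 699], array([435.2, 205.6]))]
```

View pics/z.png

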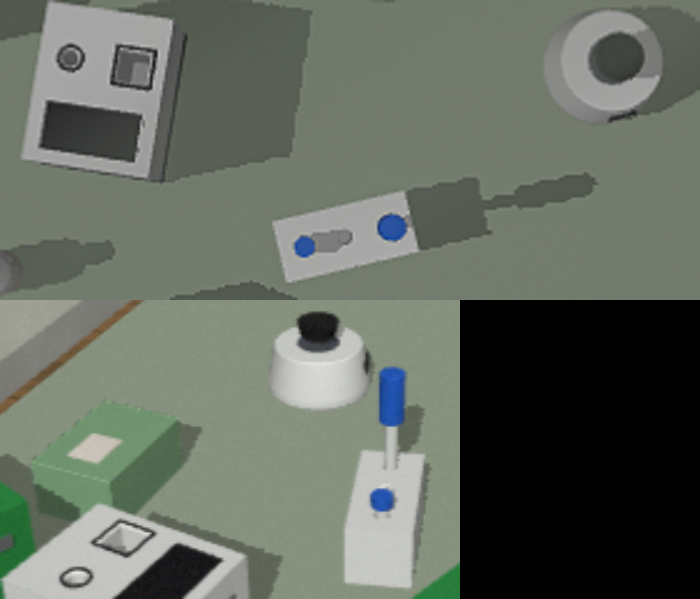

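The pen and tube come out 78 mm apart (should be 80), the two reader openings 61 mm (should be 60), and the two views agree to within about 2 mm. Pen (475,-43), cup (640,-257), hole (625,256). I'll move above the pen next.

```bash
python3 -m jog '[{"delta_pos":[60,100,12],"angular":[0,0,0],"fingers":1},{"delta_pos":[120,200,12],"angular":[0,0,0],"fingers":1},{"delta_pos":[180,300,12],"angular":[0,0,0],"fingers":1},{"delta_pos":[259,435,12],"angular":[0,0,0],"fingers":1},{"delta_pos":[259,435,12],"angular":[0,0,0],"fingers":1},{"delta_pos":[259,435,12],"angular":[0,0,0],"fingers":1},{"delta_pos":[259,435,12],"angular":[0,0,0],"fingers":1},{"delta_pos":[259,435,12],"angular":[0,0,0],"fingers":1},{"delta_pos":[259,435,12],"angular":[0,0,0],"fingers":1},{"delta_pos":[259,435,12],"angular":[0,0,0],"fingers":1}]' 40; python3 - <<'E'
from h import *
c=cap('wrist','w1.png');pickle.dump(c,open('w1.pkl','wb'))
print(ray(c,(320,240)),np.array(c['R']).round(2));s=ctrl.sense();print(s['eef_pos'],s['joints'],s['force'])
print(proj(c,[[475.4,-43.2,160]]))
m=cv2.inRange(cv2.cvtColor(c['pixels'],cv2.COLOR_BGR2HSV),(100,150,40),(130,255,255))
n,l,st,ce=cv2.connectedComponentsWithStats(m)
for i in range(1,n):
    if st[i][4]>100: print(st[i],ce[i],onz(c,ce[i],160),onz(c,ce[i],82))
E
```

```text
time_s: 1.35
eef_pos: [475.2, -43.4, 260.0]
ee_rot: [-0.0, 0.977, 0.211, -0.0]
force: [-0.8, 0.2, 0.3]
grip_width: 1.001
grip_force: 0.0
(array([537.2942395 , -14.91376934, 385.31524431]), array([-0.2499341 , -0.10873286, -0.96214729])) [[ 0.41 -0.91 -0.  ]
 [-0.88 -0.4   0.27]
 [-0.25 -0.11 -0.96]]
[475.02595438 -44.04813214 260.06777066] [-3.38568097e-01  1.97929270e-01  1.61524086e+00 -3.19684390e-04
  1.32899703e+00  8.08076217e-01] [ 0.05699731 -0.71853335 -0.46035585]
[[321.91645851 246.58376878]]
[214 189  25  23 446] [225.76457399 200.16143498] [478.02969604  21.18954931 160.        ] [457.51339941  33.68785525  82.        ]
[ 304  212   37   50 1416] [322.24788136 237.08968927] [481.02720257 -40.86787739 160.        ] [461.54858764 -49.85271299  82.        ]
```

View pics/w1.png

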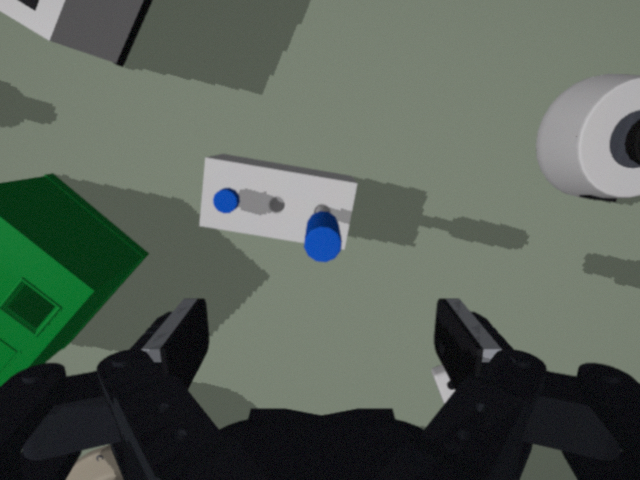

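The wrist view shows the pen grip's top at about (322,246), against a predicted (321.9,246.6), so the estimate holds. I'll descend, then close.

```bash
python3 -m jog '[{"delta_pos":[0,0,-40],"angular":[0,0,0],"fingers":1},{"delta_pos":[0,0,-80],"angular":[0,0,0],"fingers":1},{"delta_pos":[0,0,-110],"angular":[0,0,0],"fingers":1},{"delta_pos":[0,0,-122],"angular":[0,0,0],"fingers":1},{"delta_pos":[0,0,-122],"angular":[0,0,0],"fingers":0.5},{"delta_pos":[0,0,-122],"angular":[0,0,0],"fingers":0.2},{"delta_pos":[0,0,-122],"angular":[0,0,0],"fingers":0},{"delta_pos":[0,0,-122],"angular":[0,0,0],"fingers":0},{"delta_pos":[0,0,-122],"angular":[0,0,0],"fingers":0},{"delta_pos":[0,0,-122],"angular":[0,0,0],"fingers":0}]' 40
python3 -m jog '[{"delta_pos":[0,0,0],"angular":[0,0,0],"fingers":0},{"delta_pos":[0,0,0],"angular":[0,0,0],"fingers":0},{"delta_pos":[0,0,0],"angular":[0,0,0],"fingers":0}]' 40
```

```text
time_s: 2.65
eef_pos: [475.8, -43.5, 139.0]
ee_rot: [0.0, 0.978, 0.211, 0.001]
force: [0.1, -0.1, 6.3]
grip_width: 0.274
grip_force: 39.1
time_s: 3.02
eef_pos: [475.8, -43.5, 139.0]
ee_rot: [0.0, 0.978, 0.211, 0.001]
force: [0.1, 0.0, 5.8]
grip_width: 0.27
grip_force: 39.1
```

```bash
python3 -m jog '[{"delta_pos":[0,0,10],"angular":[0,0,0],"fingers":0},{"delta_pos":[0,0,25],"angular":[0,0,0],"fingers":0},{"delta_pos":[0,0,45],"angular":[0,0,0],"fingers":0},{"delta_pos":[0,0,65],"angular":[0,0,0],"fingers":0},{"delta_pos":[0,0,95],"angular":[0,0,0],"fingers":0},{"delta_pos":[0,0,125],"angular":[0,0,0],"fingers":0},{"delta_pos":[0,0,140],"angular":[0,0,0],"fingers":0},{"delta_pos":[0,0,140],"angular":[0,0,0],"fingers":0}]' 60
python3 - <<'E'
from h import *
c=cap('side','s1.png');pickle.dump(c,open('s1.pkl','wb'));t=cap('wrist');pickle.dump(t,open('w2.pkl','wb'))
s=ctrl.sense();e=s['eef_pos'];print(e,s['force'])
print('expected foot side',proj(c,[[e[0],e[1],e[2]-128],[e[0],e[1],e[2]-28]]),'wrist',proj(t,[[e[0],e[1],e[2]-128],[e[0],e[1],e[2]-28]]))
a=c['pixels'][100:300,270:430];b=t['pixels'][150:390,160:480]
cv2.imwrite('pics/z2.png',np.hstack([cv2.resize(a,(400,500),interpolation=2),cv2.copyMakeBorder(cv2.resize(b,(400,300)),0,200,0,0,0)]))
E
```

```text
time_s: 4.03
eef_pos: [475.5, -43.3, 278.9]
ee_rot: [0.0, 0.978, 0.211, 0.001]
force: [-0.3, -0.4, -0.4]
grip_width: 0.266
grip_force: 58.8
[475.00979357 -43.21659121 277.35708381] [ 0.56098186  0.05392888 -0.15930863]
expected foot side [[350.65347916 210.2444085 ]
 [351.5534042  165.83611167]] wrist [[321.84527203 235.17844947]
 [321.93578349 294.56705226]]
```

View pics/z2.png

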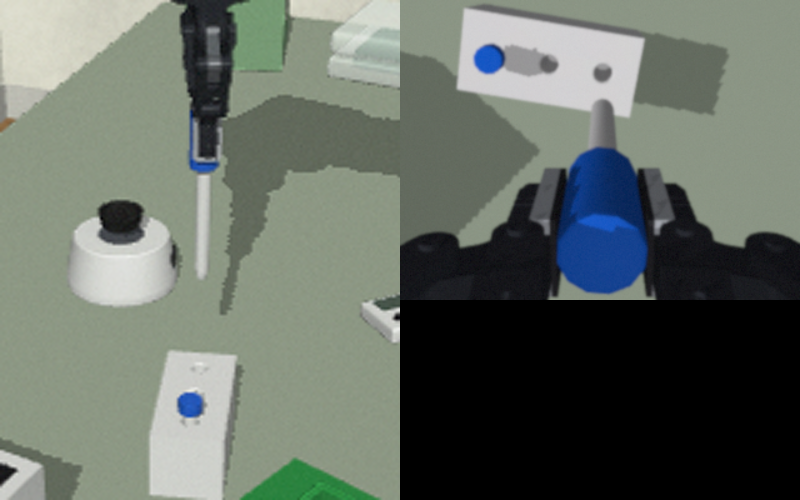

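The side view shows the foot at (350.8,211), as predicted (210), and the pen is upright. So tip = TCP − 128 mm. Moving over the cup.

```bash
python3 -m jog '[{"delta_pos":[33,-43,0],"angular":[0,0,0],"fingers":0},{"delta_pos":[66,-86,0],"angular":[0,0,0],"fingers":0},{"delta_pos":[99,-129,0],"angular":[0,0,0],"fingers":0},{"delta_pos":[132,-172,0],"angular":[0,0,0],"fingers":0},{"delta_pos":[155,-202,0],"angular":[0,0,0],"fingers":0},{"delta_pos":[164.6,-214.8,-20],"angular":[0,0,0],"fingers":0},{"delta_pos":[164.6,-214.8,-40],"angular":[0,0,0],"fingers":0},{"delta_pos":[164.6,-214.8,-50],"angular":[0,0,0],"fingers":0},{"delta_pos":[164.6,-214.8,-50],"angular":[0,0,0],"fingers":0}]' 60
python3 - <<'E'
from h import *
T=cap('side');t=cap('wrist')
s=ctrl.sense();e=s['eef_pos'];print(e,s['force'])
print('foot',proj(t,[e-[0,0,128]]),proj(T,[e-[0,0,128]]),'cup expected',proj(t,[[640,-258,82]]),proj(T,[[640,-258,82]]))
cv2.imwrite('pics/z3.png',np.hstack([cv2.resize(T['pixels'][120:240,260:380],(400,400),interpolation=2),cv2.resize(t['pixels'][120:360,200:440],(400,400))]))
E
```

```text
time_s: 5.25
eef_pos: [639.7, -257.8, 227.4]
ee_rot: [-0.001, 0.978, 0.211, -0.001]
force: [-0.0, 1.0, 0.0]
grip_width: 0.264
grip_force: 59.0
[ 640.08978227 -258.09315207  229.09325298] [ 0.26372583  0.10562005 -0.40410781]
foot [[322.13163449 235.42724084]] [[318.42775079 177.09544695]] cup expected [[321.9264385 228.734615 ]] [[318.54999439 183.92409199]]
```

View pics/z3.png

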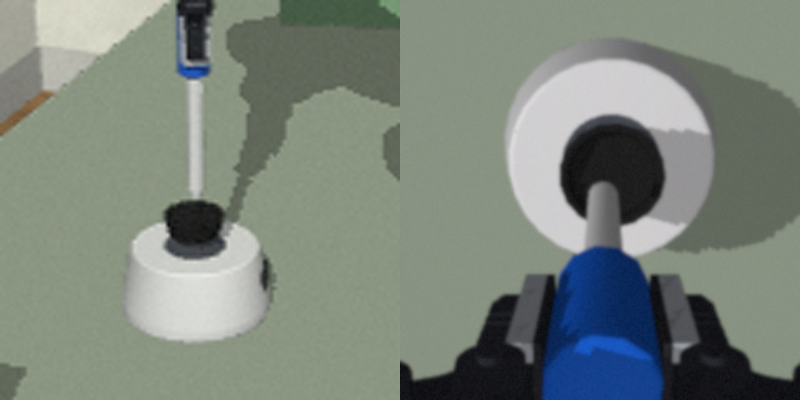

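The foot is over the cup. The cup's centre is about 3 mm away, at (327,225) against an expected (322,229), so I'll shift slightly and press.

```bash
python3 -m jog '[{"delta_pos":[2.5,-2,-10],"angular":[0,0,0],"fingers":0},{"delta_pos":[2.5,-2,-20],"angular":[0,0,0],"fingers":0},{"delta_pos":[2.5,-2,-25],"angular":[0,0,0],"fingers":0},{"delta_pos":[2.5,-2,-28],"angular":[0,0,0],"fingers":0},{"delta_pos":[2.5,-2,-30],"angular":[0,0,0],"fingers":0},{"delta_pos":[2.5,-2,-30],"angular":[0,0,0],"fingers":0}]' 80
```

```text
time_s: 6.1
eef_pos: [642.5, -260.1, 198.7]
ee_rot: [0.0, 0.978, 0.211, 0.0]
force: [-0.8, 1.0, 4.4]
grip_width: 0.26
grip_force: 78.7
```

```bash
python3 -m jog '[{"delta_pos":[0,0,-1.5],"angular":[0,0,0],"fingers":0},{"delta_pos":[0,0,-3],"angular":[0,0,0],"fingers":0},{"delta_pos":[0,0,-4],"angular":[0,0,0],"fingers":0},{"delta_pos":[0,0,-4],"angular":[0,0,0],"fingers":0}]' 80
```

```text
time_s: 6.6
eef_pos: [642.8, -260.1, 196.9]
ee_rot: [0.001, 0.978, 0.211, 0.001]
force: [-3.3, 3.0, 15.2]
grip_width: 0.261
grip_force: 79.9
```

15 N is well above the 6.5 N spring force, so the cup has bottomed. I'll hold for over a second, then lift.

```bash
python3 -m jog '[{"delta_pos":[0,0,0],"angular":[0,0,0],"fingers":0},{"delta_pos":[0,0,0],"angular":[0,0,0],"fingers":0},{"delta_pos":[0,0,0],"angular":[0,0,0],"fingers":0},{"delta_pos":[0,0,0],"angular":[0,0,0],"fingers":0},{"delta_pos":[0,0,0],"angular":[0,0,0],"fingers":0},{"delta_pos":[0,0,0],"angular":[0,0,0],"fingers":0},{"delta_pos":[0,0,0],"angular":[0,0,0],"fingers":0},{"delta_pos":[0,0,0],"angular":[0,0,0],"fingers":0},{"delta_pos":[0,0,0],"angular":[0,0,0],"fingers":0},{"delta_pos":[0,0,0],"angular":[0,0,0],"fingers":0}]' 80
python3 -m jog '[{"delta_pos":[0,0,15],"angular":[0,0,0],"fingers":0},{"delta_pos":[0,0,35],"angular":[0,0,0],"fingers":0},{"delta_pos":[0,0,60],"angular":[0,0,0],"fingers":0},{"delta_pos":[0,0,86],"angular":[0,0,0],"fingers":0},{"delta_pos":[0,0,86],"angular":[0,0,0],"fingers":0}]' 80
```

```text
time_s: 7.85
eef_pos: [642.8, -260.1, 196.9]
ee_rot: [0.001, 0.978, 0.211, 0.001]
force: [-3.4, 3.2, 15.2]
grip_width: 0.26
grip_force: 79.9
time_s: 8.48
eef_pos: [642.9, -260.4, 282.0]
ee_rot: [0.001, 0.978, 0.211, 0.001]
force: [0.5, -0.5, 0.1]
grip_width: 0.261
grip_force: 78.5
```

```bash
python3 -m jog '[{"delta_pos":[-2,55,0],"angular":[0,0,0],"fingers":0},{"delta_pos":[-4,110,0],"angular":[0,0,0],"fingers":0},{"delta_pos":[-6,165,0],"angular":[0,0,0],"fingers":0},{"delta_pos":[-8,220,0],"angular":[0,0,0],"fingers":0},{"delta_pos":[-10,275,0],"angular":[0,0,0],"fingers":0},{"delta_pos":[-12,330,0],"angular":[0,0,0],"fingers":0},{"delta_pos":[-14,385,0],"angular":[0,0,0],"fingers":0},{"delta_pos":[-15,440,0],"angular":[0,0,0],"fingers":0},{"delta_pos":[-17,490,0],"angular":[0,0,0],"fingers":0},{"delta_pos":[-17.5,516,0],"angular":[0,0,0],"fingers":0}]' 80
python3 -m jog '[{"delta_pos":[0,0,-15],"angular":[0,0,0],"fingers":0},{"delta_pos":[0,0,-30],"angular":[0,0,0],"fingers":0},{"delta_pos":[0,0,-30],"angular":[0,0,0],"fingers":0},{"delta_pos":[0,0,-30],"angular":[0,0,0],"fingers":0}]' 80
python3 - <<'E'
from h import *
T=cap('side');t=cap('wrist');pickle.dump((T,t),open('r.pkl','wb'))
s=ctrl.sense();e=s['eef_pos'];print(e,s['ee_rot'],s['force'])
print('foot',proj(t,[e-[0,0,128]]),proj(T,[e-[0,0,128]]),'hole exp',proj(t,[[625,256.5,100]]),proj(T,[[625,256.5,100]]))
cv2.imwrite('pics/z4.png',np.hstack([cv2.resize(T['pixels'][240:340,160:260],(400,400),interpolation=2),cv2.resize(t['pixels'][150:310,240:400],(400,400),interpolation=2)]))
E
```

```text
time_s: 9.72
eef_pos: [624.1, 258.4, 278.3]
ee_rot: [-0.0, 0.977, 0.212, -0.001]
force: [0.2, -1.0, -0.1]
grip_width: 0.261
grip_force: 78.5
time_s: 10.22
eef_pos: [625.2, 255.0, 250.6]
ee_rot: [0.0, 0.978, 0.21, 0.0]
force: [-0.3, -0.3, 0.1]
grip_width: 0.262
grip_force: 78.5
[625.25594202 255.40493983 250.95739095] [-3.73351603e-06  9.77597565e-01  2.10481979e-01  5.80845041e-04] [ 0.02648942 -0.56614902 -1.0178317 ]
foot [[321.61198399 235.4442876 ]] [[212.22582319 284.10609601]] hole exp [[320.11975032 227.19688551]] [[213.51853948 294.77643771]]
```

View pics/z4.png

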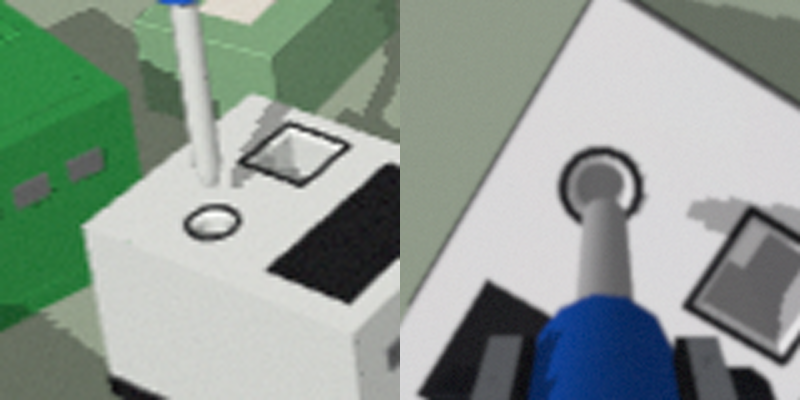

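```bash
python3 - <<'E'
from h import *
T,t=pickle.load(open('r.pkl','rb'))
print('hole wrist',onz(t,(320,224.8),101.5),'side',onz(T,(213.2,295.5),101.5))
# precise dark-ring fit
for n,c,(x0,y0,x1,y1) in(('w',t,(298,202,342,232)),('s',T,(203,287,223,304))):
    g=cv2.cvtColor(c['pixels'],cv2.COLOR_BGR2GRAY)[y0:y1,x0:x1]
    k,l,st,ce=cv2.connectedComponentsWithStats((g<70).astype('uint8'))
    i=1+np.argmax(st[1:,4]);p=np.argwhere(l==i)[:,::-1].astype(np.float32)
    el=cv2.fitEllipse(p);u=np.array(el[0])+[x0,y0];print(n,st[i],el,u,onz(c,u,101.5))
# foot outline prediction on wrist at TCP-128
a=np.linspace(0,6.28,60);e=np.array([625.256,255.4,251])
for z,r in((128,3.5),(118,6)):
    q=proj(t,np.c_[e[0]+r*np.cos(a),e[1]+r*np.sin(a),0*a+e[2]-z]);print(z,q.min(0),q.max(0))
b=t['pixels'][205:262:4,316-10:316+24:1]
g=cv2.cvtColor(t['pixels'],cv2.COLOR_BGR2GRAY)
print(g[216:250,322]); print(g[244,300:345])
E
```

```text
hole wrist [626.96987741 257.47958964 101.5       ] side [623.17032326 260.10397356 101.5       ]
w [  6   8  33  22 117] ((21.991514205932617, 22.78343963623047), (29.407487869262695, 30.306711196899414), 95.7163314819336) [319.99151421 224.78343964] [626.97879653 257.49051253 101.5       ]Traceback (most recent call last):
  File "<stdin>", line 9, in <module>
cv2.error: OpenCV(4.12.0) /io/opencv/modules/imgproc/src/shapedescr.cpp:361: error: (-201:Incorrect size of input array) There should be at least 5 points to fit the ellipse in function 'fitEllipseNoDirect'
```

```bash
python3 - <<'E'
from h import *
T,t=pickle.load(open('r.pkl','rb'))
a=np.linspace(0,6.28,60);e=np.array([625.256,255.4,251])
for z,r in((128,3.5),(118,6),(105,6)):
    q=proj(t,np.c_[e[0]+r*np.cos(a),e[1]+r*np.sin(a),0*a+e[2]-z]);print(z,q.min(0),q.max(0))
g=cv2.cvtColor(t['pixels'],cv2.COLOR_BGR2GRAY)
print(g[216:246,322]); print(g[240,305:340]);print(g[255,305:340])
E
```

```text
128 [316.54293867 230.54102827] [326.69426287 240.34323644]
118 [312.5945471  230.61060355] [330.6588516  248.00588573]
105 [312.1350574  235.73528988] [331.14114445 253.9633884 ]
[114 100 100  99 101 100  98  98  99  99 101 100 100 108 113 114 115 115
 113 115 114 115 114 114 113 116 113 113 112 112]
[216 217 216 215 211 202 184 170 163 163 158 152 147 139 133 126 120 113
 107 103  99  99  97  98 106 139 182 209 216 217 216 215 215 215 217]
[217 217 217 216 215 210 194 173 163 157 153 143 139 130 128 120 114 110
 107 102 100 101 100  98  96  99 125 172 209 216 216 214 216 215 215]
```

The hole is at (627,257.5) and the tip at about (626,256.4), so I'll shift by about (1.3,1.5) and enter, watching the force.

```bash
python3 -m jog '[{"delta_pos":[1.3,1.5,-5],"angular":[0,0,0],"fingers":0},{"delta_pos":[1.3,1.5,-13],"angular":[0,0,0],"fingers":0},{"delta_pos":[1.3,1.5,-20],"angular":[0,0,0],"fingers":0},{"delta_pos":[1.3,1.5,-24],"angular":[0,0,0],"fingers":0},{"delta_pos":[1.3,1.5,-28],"angular":[0,0,0],"fingers":0},{"delta_pos":[1.3,1.5,-28],"angular":[0,0,0],"fingers":0}]' 60
```

```text
time_s: 11.08
eef_pos: [626.2, 257.3, 222.0]
ee_rot: [0.0, 0.978, 0.211, -0.0]
force: [0.1, 0.4, -0.1]
grip_width: 0.262
grip_force: 78.5
```

```bash
python3 -m jog '[{"delta_pos":[0,0,-5],"angular":[0,0,0],"fingers":0},{"delta_pos":[0,0,-10],"angular":[0,0,0],"fingers":0},{"delta_pos":[0,0,-14],"angular":[0,0,0],"fingers":0},{"delta_pos":[0,0,-14],"angular":[0,0,0],"fingers":0}]' 60
```

```text
time_s: 11.58
eef_pos: [626.1, 257.3, 207.8]
ee_rot: [-0.0, 0.978, 0.211, -0.0]
force: [-0.8, -0.8, -0.7]
grip_width: 0.263
grip_force: 78.5
```

It goes in freely. Continuing to about 6 mm above the floor.

```bash
python3 -m jog '[{"delta_pos":[0,0,-8],"angular":[0,0,0],"fingers":0},{"delta_pos":[0,0,-16],"angular":[0,0,0],"fingers":0},{"delta_pos":[0,0,-24],"angular":[0,0,0],"fingers":0},{"delta_pos":[0,0,-32],"angular":[0,0,0],"fingers":0},{"delta_pos":[0,0,-40],"angular":[0,0,0],"fingers":0},{"delta_pos":[0,0,-47],"angular":[0,0,0],"fingers":0},{"delta_pos":[0,0,-54],"angular":[0,0,0],"fingers":0},{"delta_pos":[0,0,-54],"angular":[0,0,0],"fingers":0}]' 60
```

```text
time_s: 12.58
eef_pos: [626.1, 257.3, 153.6]
ee_rot: [-0.0, 0.978, 0.211, -0.001]
force: [0.6, -0.1, 1.1]
grip_width: 0.261
grip_force: 78.5
```

```bash
python3 -m jog '[{"delta_pos":[0,0,-2],"angular":[0,0,0],"fingers":0},{"delta_pos":[0,0,-4],"angular":[0,0,0],"fingers":0},{"delta_pos":[0,0,-5.5],"angular":[0,0,0],"fingers":0},{"delta_pos":[0,0,-5.5],"angular":[0,0,0],"fingers":0}]' 60
```

```text
time_s: 13.08
eef_pos: [626.4, 257.4, 149.3]
ee_rot: [-0.0, 0.978, 0.211, 0.0]
force: [-0.2, 0.5, 2.7]
grip_width: 0.258
grip_force: 78.6
```

Contact is starting at floor height (TCP 149, tip about 21). Releasing and backing straight up.

```bash
python3 -m jog '[{"delta_pos":[0,0,0],"angular":[0,0,0],"fingers":0.4},{"delta_pos":[0,0,0],"angular":[0,0,0],"fingers":0.6},{"delta_pos":[0,0,0],"angular":[0,0,0],"fingers":0.9},{"delta_pos":[0,0,0],"angular":[0,0,0],"fingers":1},{"delta_pos":[0,0,0],"angular":[0,0,0],"fingers":1},{"delta_pos":[0,0,0],"angular":[0,0,0],"fingers":1},{"delta_pos":[0,0,0],"angular":[0,0,0],"fingers":1}]' 20
python3 -m jog '[{"delta_pos":[0,0,15],"angular":[0,0,0],"fingers":1},{"delta_pos":[0,0,40],"angular":[0,0,0],"fingers":1},{"delta_pos":[0,0,80],"angular":[0,0,0],"fingers":1},{"delta_pos":[0,0,120],"angular":[0,0,0],"fingers":1},{"delta_pos":[0,0,120],"angular":[0,0,0],"fingers":1},{"delta_pos":[0,0,120],"angular":[0,0,0],"fingers":1},{"delta_pos":[0,0,120],"angular":[0,0,0],"fingers":1}]'
python3 - <<'E'
from h import *
T=cap('side');t=cap('wrist')
print('top of pen exp',proj(T,[[626.5,257.5,170],[626.5,257.5,120]]),proj(t,[[626.5,257.5,170]]))
cv2.imwrite('pics/z5.png',np.hstack([cv2.resize(T['pixels'][220:380,140:300],(400,400),interpolation=2),cv2.resize(t['pixels'],(400,300))[:, :].copy() if 0 else cv2.copyMakeBorder(cv2.resize(t['pixels'],(400,300)),0,100,0,0,0)]))
E
```

```text
time_s: 13.95
eef_pos: [626.3, 257.3, 148.8]
ee_rot: [0.0, 0.978, 0.211, 0.0]
force: [0.2, 0.6, -0.8]
grip_width: 0.996
grip_force: 0.0
time_s: 14.82
eef_pos: [626.0, 257.3, 267.7]
ee_rot: [-0.0, 0.978, 0.211, -0.001]
force: [0.4, -0.2, 0.3]
grip_width: 0.997
grip_force: 0.0
top of pen exp [[207.74361216 262.67576827]
 [211.18205071 285.94562562]] [[321.98892858 247.02867714]]
```

View pics/z5.png

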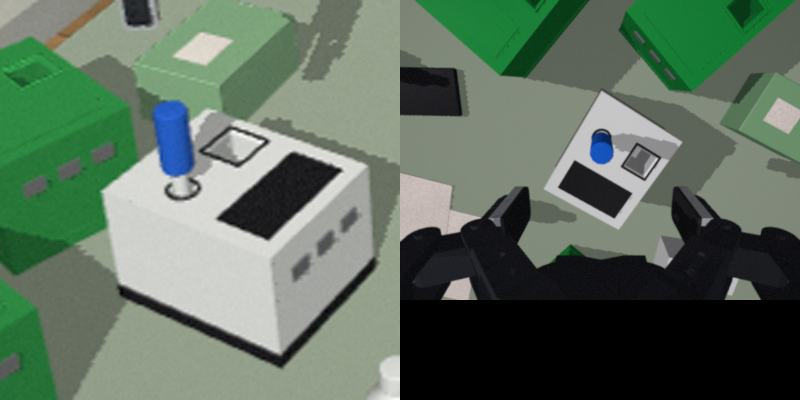

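The pen stands upright in the hole. Its top is at (208,262.4) in the side view, against (207.7,262.7) expected for a pen that is home. The bystanders I can see in the picture haven't moved. Handing in.

```bash
python3 -c "from rig import ctrl; print(ctrl.finish_job())"
```

```text
the job is handed in; nothing more can be done
None
```

The pen pressed the mixer's cup down for over a second, stands upright on the floor of the reader's round opening and is released; I handed the job in at about 15 s of robot time, and no verdict was returned.

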